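# Refit the rack's top shelf and stand the jar on it

### The job

The top shelf of the three-tier plastic rack has been taken out and lies on the counter. Slide it back into the rack's empty top runners, its tapered edge first, until it is fully home and the spring catch has popped up into its hole; then set the small glass jar down gently, upright, in the middle of that shelf and let go. Leave all the other things where they are, and keep the jar upright all along.

Things in the scene. Friction and masses are not known exactly. Their poses are not given: they have to be found in the camera images.
- shelf_c (a point): Loose top shelf: flat grey plastic slab, 130 mm deep (x), 166 wide (y), 6 thick, 180 g, lying flat, upstand up. Point: slab centre, 3 mm above its underside. x from the upstand to the leading edge (x = +65 mm), z up. The leading edge tapers on its underside over 12 mm to half thickness.
- shelf_pull (a point): Where to pinch the shelf's upstand from above, fingers closing along its x: 30 mm above the underside; at -70, 0, +27 mm from shelf_c. The upstand, 10 mm thick (x -75 to -65), is 188 mm wide and 20 high (it stops against the runners' front ends); its middle 80 mm, the pull, is 42 high. Axes as the shelf's.
- shelf_hole (a point): Round through hole in the shelf slab, 24 mm across, for the rack's spring catch: 35 mm from shelf_c towards the leading edge. Axes as the shelf's.
- rack: Grey plastic three-tier rack, fixed to the counter: 196 mm wide (y), about 150 deep (x), 217 high. The two lower shelves are in place, the top one is missing. Origin: centre of its footprint, on the counter. x points from the open front to the back: the shelf slides in along +x, level. z up.
- slot (a point): Where shelf_c is when the shelf is home: 203 mm above the counter, middle of the rack; the shelf's axes then agree with this point's, which are the rack's. Top runners: C channels at both sides, facing inwards, x -64 to +70 mm, floors 200 mm up, slot 9 mm high (200 to 209), 170 mm between the walls; floors and upper lips reach to 73 mm from the middle.
- mouth (a point): Centre of the runners' front mouth: 64 mm in front (-x) of slot, at the same height. The first 12 mm of the runners flare, about 3 mm up, down and to each side. Nothing stands above the runners (their tops are 217 mm up) nor between them, save the rear cross-bar below floor level. Axes as the rack's.
- catch (a joint): Spring catch on the rear cross-bar, 35 mm behind the slot's centre, in the middle: a white dome 19 mm across, 5 mm proud of the runner floors. Value: m pressed down; 0 up, 0.005 flush. The shelf's edge presses it down over the last 35 mm of travel (spring 1.2 to 3.7 N; the push is a few N more there); it springs back into the hole at the end of the travel.
- jar_c (a point): Small glass jar with a steel twist cap, upright on the counter: body 58 mm across up to 58 mm, cap 54 mm across and 15 high, 85 mm high in all, 220 g. Point: its centre, 42.5 mm above its underside. z up.
- cup: White porcelain cup without handle, 72 mm across the rim, 80 mm high. Origin: centre of its foot. Leave alone.
- bowl: White porcelain bowl, 112 mm across, 45 mm high, on the rack's middle shelf. Origin: centre of its foot. Leave alone.
- tin0: Metal tin, 60 mm across, 58 mm high, on the rack's bottom shelf. Origin: centre of its underside. Leave alone.
- tin1: The second such tin beside it. Leave alone.
- spoon: Steel serving spoon, 270 mm long, lying on the counter; bowl of the spoon 68 mm across, 18 mm high. Origin: 140 mm from the handle's end; x towards the spoon's bowl. Leave alone.
- spatula: Wooden spatula, 283 mm long, 60 mm wide, 12 mm high, lying on the counter. Origin: about the middle; x towards the blade. Leave alone.
- oil: Green glass oil bottle, 66 mm across, 215 mm high, standing on the counter. Origin: centre of its underside. Leave alone.
There are look-alikes about, which are no part of the job. What is shaped like the part that bears shelf_c but red is not meant.

How it is judged (in metres and radians):
On the way:
1. the shelf is in the top runners, fully home, with the spring catch up in its hole (x of shelf_c in the frame of rack between -0.0035 and 0.0045 m and y of shelf_c in the frame of rack between -0.0045 and 0.0045 m and z of shelf_c in the frame of rack between 0.2 and 0.2065 m and angle between the x axis of shelf_c and the x axis of rack, either way round below 0.06 rad and angle between the z axis of shelf_c and the z axis of rack, either way round below 0.04 rad and value of joint catch below 0.0015 m), for 0.2 s.
At the end, for the whole second after the job is handed in: The shelf is in the top runners within 4 mm of its home point (4.5 mm sideways), level and square, the catch up in its hole (pressed under 1.5 mm); the jar stands upright on it at rest, within 36 mm front to back and 50 mm sideways of the shelf's centre (all of step 1 and x of jar_c in the frame of shelf_c between -0.036 and 0.036 m and y of jar_c in the frame of shelf_c between -0.05 and 0.05 m and z of jar_c in the frame of shelf_c between 0.0425 and 0.049 m and angle between jar_c's own z axis and vertical below 0.08 rad and linear speed of each of jar, shelf below 0.02 m/s); the robot touches nothing.
It fails at once if another thing on the counter or rack is shifted more than 30 mm or the oil bottle is knocked over (distance of any of cup, bowl, tin0, tin1, spoon, spatula, oil from where it was at the start of the episode above 0.03 m or angle between oil's own z axis and vertical above 0.5 rad).
It fails at once if the jar is tipped by more than 30 degrees (angle between jar_c's own z axis and vertical above 0.55 rad).
It fails at once if the jar is dropped (it falls freely by more than about 10 mm) (linear speed of jar above 0.45 m/s and contact force between jar and the fingers below 0.05 N).
It also fails if it takes over 67 s, if anything falls off the work surface, if the arm or the gripper's body presses on something with over 40 N, if the wrist force passes 120 N, or if a joint passes its speed limit or range.

### The arm

A 6-joint arm with a two-finger parallel gripper is mounted at the origin on the work surface. World frame = base frame: x ahead of the robot, y to its left, z up, the work surface at z = 0. Lengths are in mm, angles in rad, forces in N, time in s.
With the tool pointing down it reaches from about 350 to 975 mm from the base axis. Payload 7.1 kg.
Tool frame: the origin (TCP) lies between the finger pads; the fingertips stand 17 mm ahead of it and the grasp point (between the pads) lies 2 mm behind it (tip_reach is the y of the fingertips in the tool frame, in mm); y points along the fingers, x is the direction in which the jaws open and shut, and the axes are right-handed (so a half turn about y gives the same grasp; the last joint's range is limited). The gripper opens to 88 mm and grips with 3 to 60 N. Pads are 20 mm wide; open, the fingers measure 115 mm over their backs; the gripper's body (75 mm by 178 mm) begins 61 mm behind the grasp point.
Start: joints at [-1.179, 0.423, 1.63, -0, 1.089, -0.019], TCP at [249.605, -572.977, 239.675] pointing down, gripper open.
Joint ranges: [-3, 3], [-0.9, 2.11], [0.09, 2.58], [-1.31, 4.45], [0.11, 2.69], [-2.54, 2.54]. Speed limits (rad/s): [2.39, 2.39, 3.01, 3.14, 3.14, 3.14].

### API

Orientations are given as a rotation vector (axis times angle).
In Python, from workcell import get_obs, get_image, camera_model, close_job, silhouettes, tip_of, tip_reach gives the robot as it stands. The module is installed in compiled form; this text tells all that it offers.
- The arm moves only by the tool arm_command, never from a script. Its argument "targets" is a list of rows, each a list of 4 numbers: the shift along the tool's x, y, z in mm, then the turn about the tool's y in rad. A call has 1 to 20 rows; each row shifts and turns the commanded pose from where the row before left it, along the tool's axes as they then stand; what a row does not reach is not made up. A row lasts 1/12 s, in which the tool goes at most 41.7 mm and 7.16 degrees, less where a joint would pass 70% of its speed; a pose out of reach is approached as far as the arm can. A call is refused whole if a number of a shift passes 41.7 or a number of a turn 0.125, either way. A call with a gripper value outside its range is refused whole. "gripper" is the opening in per cent of the stroke, from 0 (shut) to 100 (fully open), set as the call begins (left out, the last holds). The fingers move at their own pace and stop on an object; the grip force is fixed at half the most. Time passes only in rows, so rows that do not move let the fingers close. It gives the time, the measured TCP pose, the force and the opening at its end, in the units of the state.
- get_obs(): the state, without advancing time (a new reading comes with each control period).
- get_image(name): name is "scene" or "top" or "wrist"; returns the picture (384x512x3 uint8, blue, green, red); there is no depth.
- camera_model(name): a dict with "mtx" (3x3 intrinsics, pixels), "position" and "orientation" of the camera in the world. Camera axes: x right, y up, looking along -z (the intrinsics and any distortion apply to the point x, -y, -z); pixel columns grow to the right and rows downward; lengths in mm; the calibration is good to about 2 mm. The wrist camera is an equidistant fisheye: a pixel r from the principal point sees the ray r / f radians off the axis. A picture is of the moment at which its call begins: read the wrist's pose just before it. camera_model takes no time and is no camera call; for the wrist camera it gives the pose at the moment of the call.
- close_job(): hands the job in, once; it reports no verdict.
Trained networks look in the newest picture that a camera, given by its name, has taken for a name from the list of things; names that differ only in an ending like _2 or _b are one class to them, and where a whole thing is asked for, a point or a joint stands for the part that bears it (a point fixed in the world has none). Each returns a list of dicts, best first, with "conf" (0 to 1); they miss things now and then, are a little off and sometimes report something else, mostly with a low value. They report only what shows in the picture. A call takes as long as a camera call. They do not tell look-alikes from the thing itself.
- silhouettes(camera, thing): "pixels" (384x512 bool, what is visible of it) and "at" ([column, row] in pixels, amid what is visible of it).
- tip_of(camera, thing): "at" ([column, row] in pixels: a listed point, or the origin of a listed thing).
The state is a dict: "t": time; "qpos": joint angles; "qvel": joint speeds; "joint_torque": joint torques, N m; "ee_pos": TCP position; "orientation": TCP orientation; "ft_force": force on the tool from outside, world axes, zero at the start; "moment": the same for the moment, N m; "width": finger opening in mm.
Only numpy, scipy, OpenCV 4.12 (cv2) and the standard library are available. Lean on these libraries where they do the work, as an engineer would, in place of code of your own. Each camera call takes 0.05 s, during which the arm holds its last target. There are 200 camera calls.

## Working session

There is one attempt and no reset: what is moved stays moved. The work goes in short steps, Python scripts to look and compute and a tool call to move; the robot and the scene stay as the last step left them, time stands still between calls to the robot, and variables do not carry over. Pictures are saved under pics/ and viewed, about 8 in all and at most 12, crops included, and the job is handed in when it is done.

Besides the shell and the picture viewer there is one more tool, called after ">>>" in YAML: its name, and indented under it one key for each argument. arm_command: Moves the arm, as the interface text tells. Its arguments: {"type":"object","properties":{"targets":{"type":"array","items":{"type":"array","items":{"type":"number"}}},"gripper":{"type":"number"}},"required":["targets"]}

```bash
mkdir -p pics
cat > h.py <<'E'
import numpy as np, cv2
from workcell import *
from scipy.spatial.transform import Rotation as R
def cam(n):
    m=camera_model(n); o=np.array(m["orientation"],float)
    Rm=R.from_rotvec(o).as_matrix() if o.size==3 else (o if o.shape==(3,3) else None)
    return np.array(m["mtx"],float),np.array(m["position"],float),Rm
def ray(n,uv,c=None):
    K,p,Rm=c or cam(n); x=(uv[0]-K[0,2])/K[0,0]; y=(uv[1]-K[1,2])/K[1,1]
    if n=="wrist":
        r=np.hypot(x,y); s=np.sin(r)/r if r>1e-9 else 1; d=np.array([x*s,-y*s,-np.cos(r)])
    else: d=np.array([x,-y,-1.])
    d=Rm@d; return p,d/np.linalg.norm(d)
def atz(n,uv,z,c=None):
    p,d=ray(n,uv,c); return p+d*(z-p[2])/d[2]
def proj(n,P,c=None):
    K,p,Rm=c or cam(n); q=Rm.T@(np.array(P,float)-p); x,y,z=q[0],-q[1],-q[2]
    if n=="wrist":
        r=np.hypot(x,y); t=np.arctan2(r,z); k=t/r if r>1e-9 else 1; x,y=x*k,y*k
    else: x,y=x/z,y/z
    return np.array([K[0,0]*x+K[0,2],K[1,1]*y+K[1,2]])
E
python3 - <<'E'
from h import *
print(camera_model("top"));print(camera_model("scene"));print(camera_model("wrist"))
a=get_image("top");b=get_image("scene")
cv2.imwrite("pics/1.png",np.vstack([cv2.resize(a,(800,600))]));cv2.imwrite("pics/2.png",cv2.resize(b,(800,600)))
Z=dict(shelf_c=3,shelf_pull=30,shelf_hole=6,slot=203,mouth=203,rack=0,jar_c=42.5,catch=205,cup=0,oil=0,bowl=80,spoon=5,spatula=5)
np.set_printoptions(precision=1,suppress=True)
for n in ("top","scene"):
    for t,z in Z.items():
        for d in tip_of(n,t)[:3]: print(n,t,round(d["conf"],2),np.array(d["at"]),atz(n,d["at"],z))
print(get_obs())
E
```

```text
{'mtx': array([[449.14522235,   0.        , 253.2581864 ],
       [  0.        , 449.14522235, 200.75656126],
       [  0.        ,   0.        ,   1.        ]]), 'position': array([ 364.69950725,   16.9650922 , 1530.36874456]), 'orientation': array([ 0.06555135, -0.09783549, -1.59601352])}
{'mtx': array([[416.74150946,   0.        , 257.62852285],
       [  0.        , 416.74150946, 193.12607117],
       [  0.        ,   0.        ,   1.        ]]), 'position': array([ 947.96350535, -758.01910838,  796.31904484]), 'orientation': array([0.91805603, 0.25039292, 0.48716028])}
{'mtx': array([[297.31863964,   0.        , 252.77559728],
       [  0.        , 297.31863964, 196.94658236],
       [  0.        ,   0.        ,   1.        ]]), 'position': array([ 311.97201252, -547.31237992,  383.32192229]), 'orientation': array([-0.2218451 ,  0.14640186, -1.15483008])}
top shelf_c 0.83 [182.5 219. ] [467.1 225.4   3. ]
top shelf_c 0.83 [171.6 292.8] [221.5 264.5   3. ]
top shelf_c 0.71 [340.3 288.2] [ 220.  -301.1    3. ]
top shelf_pull 0.82 [318.1 299.9] [ 186.8 -220.3   30. ]
top shelf_pull 0.78 [158.3 216.9] [474.5 302.   30. ]
top shelf_pull 0.71 [270.3 218.7] [458.5 -71.3  30. ]
top shelf_hole 0.88 [162.4 290.6] [229.9 294.4   6. ]
top shelf_hole 0.84 [345.1 285.4] [ 229.  -317.1    6. ]
top shelf_hole 0.72 [194.9 215.4] [478.  182.9   6. ]
top slot 0.83 [328.2 174.6] [ 575.4 -239.1  203. ]
top mouth 0.58 [310.6 183.4] [ 550.1 -185.1  203. ]
top rack 0.57 [314.1 183.2] [ 578.9 -228.2    0. ]
top jar_c 0.58 [270.9 218.6] [458.  -72.6  42.5]Traceback (most recent call last):
  File "<stdin>", line 9, in <module>
ValueError: it knows: bowl, cup, jar, mouth, oil, rack, shelf, shelf_hole, shelf_pull, slot, spatula, spoon, tin
```

View pics/1.png

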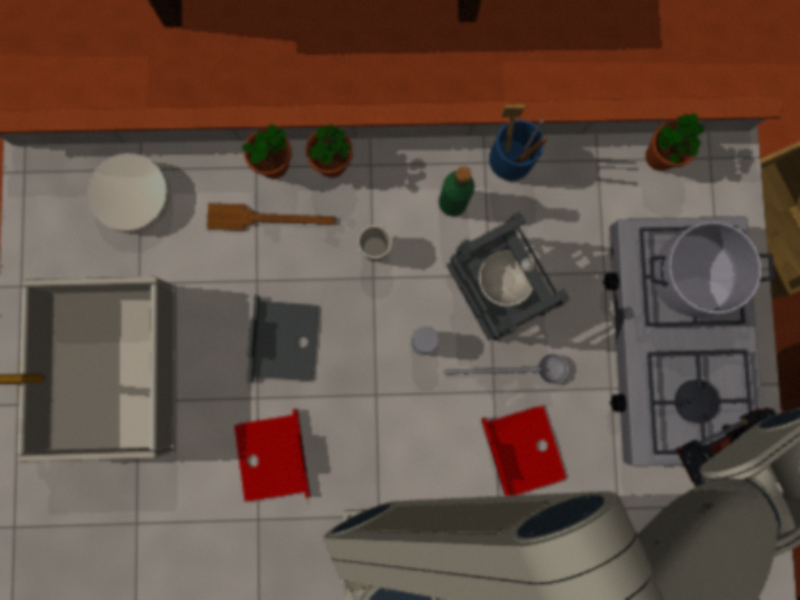

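View pics/2.png

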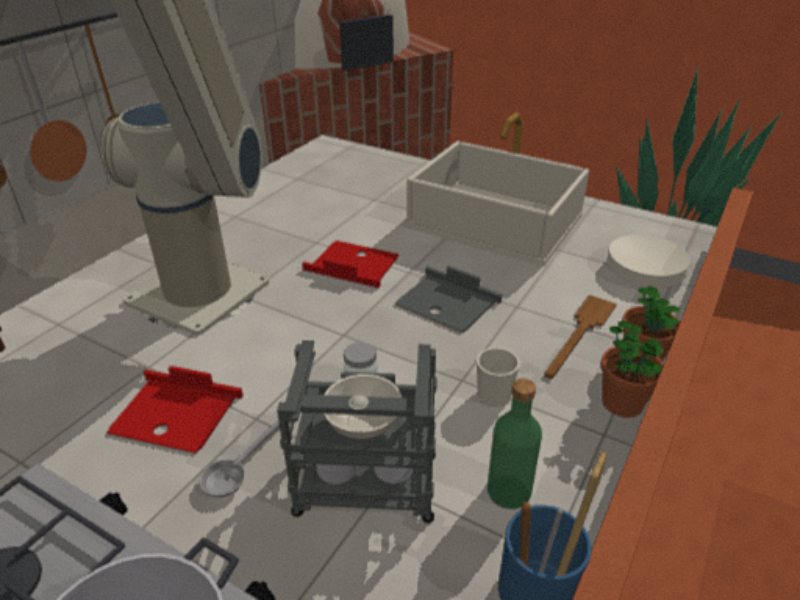

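Run:
```python
from h import *
Z=dict(shelf_c=3,shelf_pull=30,shelf_hole=6,slot=203,mouth=203,rack=0,jar_c=42.5,cup=0,oil=0,bowl=80,spoon=5,spatula=5)
np.set_printoptions(precision=1,suppress=True)
get_image("top");get_image("scene")
for n in ("scene",):
    for t,z in Z.items():
        for d in tip_of(n,t)[:3]: print(n,t,round(d["conf"],2),np.array(d["at"]),atz(n,d["at"],z))
for t in ("jar_c","cup","oil","spoon","spatula"):
        for d in tip_of("top",t)[:3]: print("top",t,round(d["conf"],2),np.array(d["at"]),atz("top",d["at"],Z[t]))
print(get_obs())
```

```text
scene shelf_c 0.89 [111.2 259.1] [ 210.8 -270.7    3. ]
scene shelf_c 0.87 [287.3 195.8] [487.2 216.9   3. ]
scene shelf_c 0.72 [225.5 167.1] [220.4 260.    3. ]
scene shelf_pull 0.8 [293.1 180.9] [482.1 266.1  30. ]
scene shelf_pull 0.75 [214.5 171.8] [229.5 182.4  30. ]
scene shelf_pull 0.59 [119.4 241.5] [ 205.4 -228.4   30. ]
scene shelf_hole 0.64 [231.5 164.9] [233.5 278.9   6. ]
scene shelf_hole 0.61 [102.8 273.4] [ 233.2 -320.     6. ]
scene shelf_hole 0.57 [279.3 199.4] [475.8 183.5   6. ]
scene slot 0.72 [230.5 246.9] [ 582.7 -245.1  203. ]
scene rack 0.95 [235.7 304.4] [ 576.6 -228.5    0. ]
scene jar_c 0.8 [231.  239.3] [468.9 -81.2  42.5]
scene cup 0.9 [316.2 254.7] [674.3  21.    0. ]
scene oil 0.61 [322.6 316.8] [ 769.1 -157.7    0. ]
scene oil 0.54 [251.4 300.3] [ 602.6 -199.2    0. ]
scene bowl 0.86 [232.2 271.9] [ 556.3 -206.8   80. ]
scene bowl 0.46 [251.9 298.6] [ 635.9 -250.9   80. ]
scene spoon 0.88 [171.2 284.7] [ 407.9 -261.     5. ]
scene spatula 0.73 [371.  215.4] [750.7 252.    5. ]
top jar_c 0.55 [268.3 217.4] [462.2 -64.1  42.5]
top cup 0.88 [238.1 155.9] [680.8  31.5   0. ]
top oil 0.66 [288.3 130.8] [ 765.6 -145.7    0. ]
top oil 0.57 [316.4 184.4] [ 574.5 -235.9    0. ]
top spoon 0.98 [327.2 236.5] [ 394.4 -264.3    5. ]
top spatula 0.79 [177.3 139.5] [742.3 239.8   5. ]
top spatula 0.34 [289.4 131.5] [ 761.7 -148.9    5. ]
{'t': 1.4, 'qpos': array([-1.2,  0.4,  1.6, -0. ,  1.1, -0. ]), 'qvel': array([ 0., -0.,  0.,  0., -0.,  0.]), 'joint_torque': array([ -0. , -54.5, -27.4,   0.1,   0. ,  -0. ]), 'ee_pos': array([ 249.6, -573. ,  239.7]), 'orientation': array([-1.4,  0.9, -0.9]), 'ft_force': array([-0.3,  0.6, -0.5]), 'moment': array([ 0. ,  0. , -0.1]), 'width': 88.19121539471287}
```

```bash
cat >> h.py <<'E'
np.set_printoptions(precision=3,suppress=True)
def plan(P,yaw,tol=0):
    """tool-frame shift then turn from the present pose to TCP P, tool x at world yaw"""
    o=get_obs(); Rm=R.from_rotvec(o["orientation"]).as_matrix(); d=np.array(P)-o["ee_pos"]
    cur=np.arctan2(Rm[1,0],Rm[0,0]); t=(yaw-cur+np.pi)%(2*np.pi)-np.pi
    print("tcp",o["ee_pos"],"yaw",round(cur,4),"q",o["qpos"],"w",round(o["width"],1),"F",o["ft_force"],"t",o["t"])
    print("R",Rm.round(3).tolist()); print("shift tool",Rm.T@d,"dyaw",round(t,4),"(turn about tool y =",round(t*np.sign(Rm[2,1]),4),")")
E
python3 - <<'E'
from h import *
plan([474,280,350],-np.pi/2)
get_image("top")
for d in silhouettes("top","shelf_c")[:3]:
    m=d["pixels"].astype(np.uint8); c=max(cv2.findContours(m,0,1)[0],key=cv2.contourArea)
    r=cv2.minAreaRect(c); print(d["conf"],d["at"],[atz("top",p,6)[:2].round(0) for p in cv2.boxPoints(r)])
E
```

```text
tcp [ 249.58 -572.99  239.67] yaw -1.16 q [-1.179  0.423  1.63  -0.     1.089 -0.019] w 88.2 F [-0.334  0.637 -0.483] t 1.4
R [[0.399, -0.0, 0.917], [-0.917, 0.0, 0.399], [-0.0, -1.0, -0.0]]
shift tool [-692.432 -110.326  546.347] dyaw -0.4107 (turn about tool y = 0.4107 )
0.91 [334.0, 289.4] [array([ 292., -192.]), array([ 329., -329.]), array([ 158., -373.]), array([ 122., -237.])]
0.75 [181.3, 217.3] [array([392., 312.]), array([569., 297.]), array([554., 151.]), array([377., 167.])]
0.57 [173.7, 289.3] [array([309., 339.]), array([323., 196.]), array([144., 176.]), array([131., 318.])]
```

>>> arm_command:
  targets:
    - [-34, -5, 21, 0]
    - [-34, -5, 21, 0]
    - [-34, -5, 21, 0]
    - [-34, -5, 21, 0]
    - [-34, -5, 21, 0]
    - [-34, -5, 21, 0]
    - [-34, -5, 21, 0]
    - [-34, -5, 21, 0]
    - [-34, -5, 21, 0]
    - [-34, -5, 21, 0]
    - [-34, -5, 21, 0]
    - [-34, -5, 21, 0]
    - [-34, -5, 21, 0]
    - [-34, -5, 21, 0]
    - [-34, -5, 21, 0]
    - [-34, -5, 21, 0]
    - [-34, -5, 21, 0]
    - [-34, -5, 21, 0]
    - [-34, -5, 21, 0]
    - [-34, -5, 21, 0]

```text
t: 3.17
ee_pos: [362.7, 220.4, 340.3]
orientation: [-1.375, 0.9, -0.901]
ft_force: [0.3, -0.5, 0.4]
width: 87.5
```

>>> arm_command:
  targets:
    - [0, 0, 0, 0.1]
    - [0, 0, 0, 0.1]
    - [0, 0, 0, 0.1]
    - [0, 0, 0, 0.1]
    - [0, 0, 0, 0.11]
    - [0, 0, 0, 0]

```text
t: 3.67
ee_pos: [363.0, 218.2, 339.7]
orientation: [-1.159, 1.285, -1.285]
ft_force: [0.4, -0.5, -0.8]
width: 88.1
```

Run:
```python
from h import *
plan([470,230,300],-1.67)
```

```text
tcp [363.02  218.215 339.734] yaw -1.6737 q [ 0.513 -0.006  1.936  0.     1.211  2.187] w 88.1 F [ 0.38  -0.478 -0.777] t 3.6667
R [[-0.103, 0.0, 0.995], [-0.995, 0.0, -0.103], [-0.0, -1.0, 0.0]]
shift tool [-22.705  39.743 105.202] dyaw 0.0037 (turn about tool y = -0.0037 )
```

Run:
```python
from h import *
c=cam("wrist"); im=get_image("wrist"); cv2.imwrite("pics/3.png",cv2.resize(im,(800,600)))
for t,z in (("shelf_c",3),("shelf_hole",6),("shelf_pull",30)):
    for d in tip_of("wrist",t)[:2]: print(t,round(d["conf"],2),np.array(d["at"]),atz("wrist",d["at"],z,c))
for d in silhouettes("wrist","shelf_c")[:1]:
    m=d["pixels"].astype(np.uint8); np.save("m.npy",m); k=max(cv2.findContours(m,0,1)[0],key=cv2.contourArea)
    print(m.sum(),[(p[0],atz("wrist",p[0],6,c)[:2].round(0)) for p in cv2.approxPolyDP(k,4,True)])
```

```text
shelf_c 0.83 [236.3 243.9] [226.48  259.768   3.   ]
shelf_c 0.67 [240.1  99.4] [470.052 225.516   3.   ]
shelf_hole 0.9 [215.1 249.7] [220.14  298.298   6.   ]
shelf_hole 0.83 [263.6  97.6] [468.811 188.071   6.   ]
shelf_pull 0.93 [476.4 229.9] [ 198.106 -226.612   30.   ]
shelf_pull 0.72 [195.   98.9] [477.553 292.904  30.   ]
5910 [(array([263, 186], dtype=int32), array([326., 203.])), (array([255, 194], dtype=int32), array([314., 218.])), (array([187, 213], dtype=int32), array([292., 337.])), (array([210, 273], dtype=int32), array([174., 315.])), (array([282, 273], dtype=int32), array([161., 184.]))]
```

View pics/3.png

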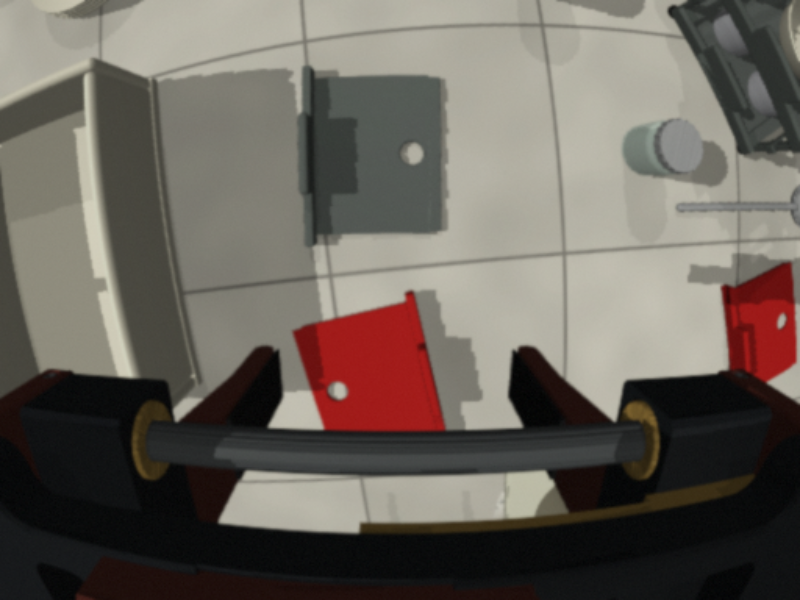

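Run:
```python
from h import *
plan([430,245,180],-1.654)
```

```text
tcp [363.116 218.135 339.744] yaw -1.668 q [ 0.513 -0.006  1.936  0.     1.211  2.181] w 87.7 F [-0.038 -0.383  0.421] t 3.9167
R [[-0.097, 0.0, 0.995], [-0.995, 0.0, -0.097], [-0.0, -1.0, 0.0]]
shift tool [-33.213 159.754  63.947] dyaw 0.014 (turn about tool y = -0.014 )
```

>>> arm_command:
  targets:
    - [-6.6, 32, 12.8, 0]
    - [-6.6, 32, 12.8, 0]
    - [-6.6, 32, 12.8, 0]
    - [-6.6, 32, 12.8, 0]
    - [-6.6, 32, 12.8, -0.014]
    - [0, 0, 0, 0]
    - [0, 0, 0, 0]

```text
t: 4.5
ee_pos: [429.3, 244.1, 178.1]
orientation: [-1.173, 1.273, -1.271]
ft_force: [-0.4, 0.2, 0.0]
width: 87.7
```

Run:
```python
from h import *
c=cam("wrist"); im=get_image("wrist"); cv2.imwrite("pics/4.png",cv2.resize(im,(800,600)))
for t,z in (("shelf_c",3),("shelf_hole",6),("shelf_pull",30)):
    for d in tip_of("wrist",t)[:2]: print(t,round(d["conf"],2),np.array(d["at"]),atz("wrist",d["at"],z,c))
for d in silhouettes("wrist","shelf_c")[:2]:
    m=d["pixels"].astype(np.uint8); k=max(cv2.findContours(m,0,1)[0],key=cv2.contourArea)
    print(m.sum(),[(p[0].tolist(),atz("wrist",p[0],6,c)[:2].round(0).tolist()) for p in cv2.approxPolyDP(k,4,True)])
plan([477,293,100],-1.654)
```

```text
shelf_c 0.9 [251.1 333.5] [222.178 262.107   3.   ]
shelf_c 0.77 [264.7 144.5] [471.558 225.459   3.   ]
shelf_hole 0.69 [504.6 150.2] [ 452.673 -117.569    6.   ]
shelf_hole 0.68 [296.7 144.3] [469.438 191.335   6.   ]
shelf_pull 0.67 [300.4 336.2] [233.182 197.831  30.   ]
shelf_pull 0.66 [196.4 145.6] [479.101 293.891  30.   ]
3512 [([191, 303], [281.0, 335.0]), ([206, 340], [216.0, 326.0]), ([219, 340], [215.0, 307.0]), ([217, 334], [227.0, 309.0]), ([225, 330], [234.0, 297.0]), ([257, 335], [221.0, 254.0]), ([306, 331], [220.0, 187.0]), ([299, 303], [270.0, 196.0])]
19881 [([197, 55], [576.0, 289.0]), ([190, 165], [457.0, 308.0]), ([198, 229], [383.0, 309.0]), ([203, 230], [381.0, 303.0]), ([210, 217], [396.0, 293.0]), ([319, 216], [387.0, 170.0]), ([326, 73], [545.0, 153.0]), ([208, 67], [561.0, 278.0])]
tcp [430.554 245.036 181.78 ] yaw -1.6558 q [0.493 0.316 1.959 0.    0.862 2.149] w 87.8 F [ 0.66   1.063 -0.154] t 4.75
R [[-0.085, 0.003, 0.996], [-0.996, 0.002, -0.085], [-0.002, -1.0, 0.003]]
shift tool [-51.571  82.007  41.964] dyaw 0.0018 (turn about tool y = -0.0018 )
```

View pics/4.png

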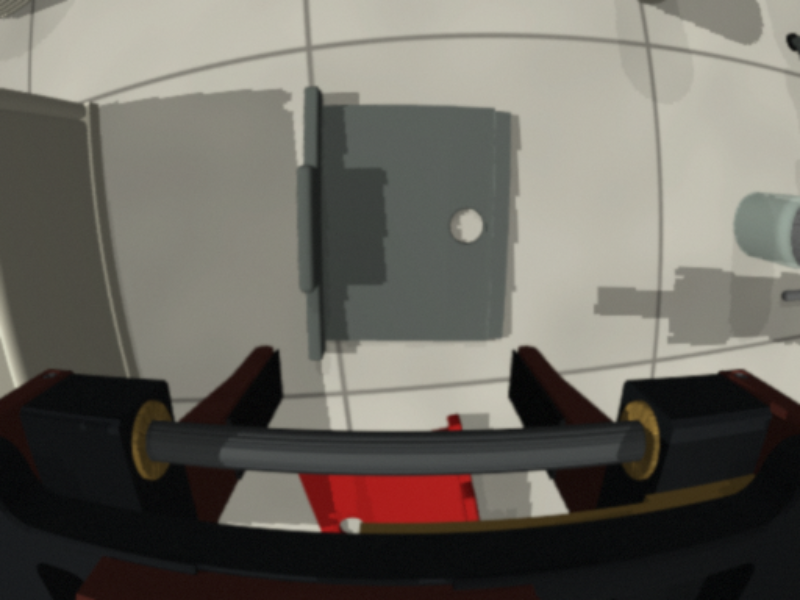

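Run:
```python
from h import *
c=cam("wrist")
for u,z in (((510,113),6),((507,338),6),((466,225),6),((313,88),20),((317,358),20),((309,167),42),((306,292),42)):
    print(u,z,atz("wrist",np.array(u)*.64,z,c))
```

```text
(510, 113) 6 [549.132 153.329   6.   ]
(507, 338) 6 [387.137 164.317   6.   ]
(466, 225) 6 [471.907 190.669   6.   ]
(313, 88) 20 [574.096 285.395  20.   ]
(317, 358) 20 [388.875 302.739  20.   ]
(309, 167) 42 [519.121 288.642  42.   ]
(306, 292) 42 [441.402 299.301  42.   ]
```

Run:
```python
from h import *
plan([480,294.5,28],-1.655)
```

```text
tcp [430.554 245.036 181.78 ] yaw -1.6558 q [0.493 0.316 1.959 0.    0.862 2.149] w 87.8 F [ 0.66   1.063 -0.154] t 4.75
R [[-0.085, 0.003, 0.996], [-0.996, 0.002, -0.085], [-0.002, -1.0, 0.003]]
shift tool [-53.178 154.018  44.612] dyaw 0.0008 (turn about tool y = -0.0008 )
```

>>> arm_command:
  targets:
    - [-13.3, 12, 11.2, 0]
    - [-13.3, 12, 11.2, 0]
    - [-13.3, 12, 11.2, 0]
    - [-13.3, 12, 11, 0]
    - [0, 25, 0, 0]
    - [0, 25, 0, 0]
    - [0, 20, 0, 0]
    - [0, 0, 0, 0]
    - [0, 0, 0, 0]

```text
t: 5.5
ee_pos: [478.9, 293.9, 62.4]
orientation: [-1.168, 1.272, -1.272]
ft_force: [-0.5, -0.3, 0.4]
width: 88.0
```

Run:
```python
from h import *
plan([480,294.5,28],-1.655)
c=cam("wrist"); im=get_image("wrist"); cv2.imwrite("pics/5.png",cv2.resize(im,(800,600)))
```

```text
tcp [478.899 293.89   62.405] yaw -1.6559 q [0.529 0.593 1.863 0.    0.686 2.185] w 88.0 F [-0.45  -0.335  0.385] t 5.5
R [[-0.085, -0.0, 0.996], [-0.996, -0.0, -0.085], [0.0, -1.0, -0.0]]
shift tool [-0.704 34.405  1.05 ] dyaw 0.0009 (turn about tool y = -0.0009 )
```

View pics/5.png

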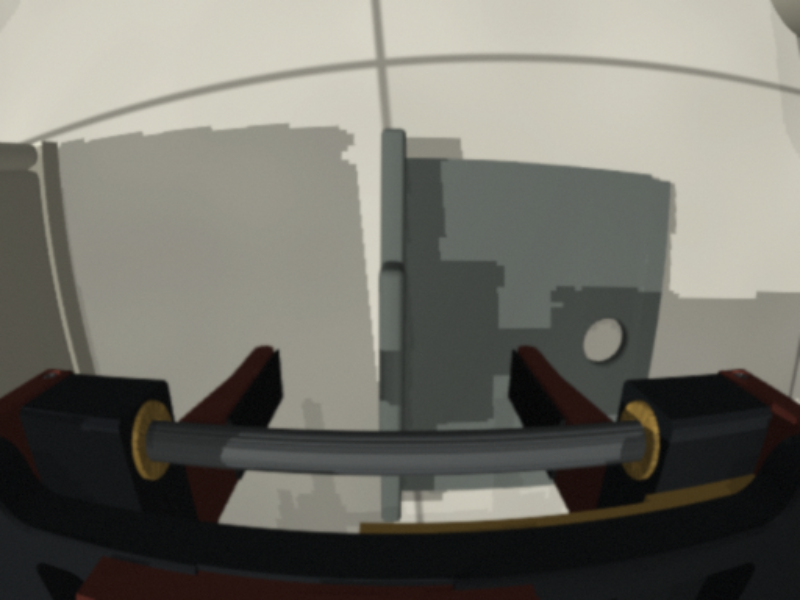

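>>> arm_command:
  targets:
    - [-0.7, 12, 1, 0]
    - [0, 12, 0, 0]
    - [0, 10.4, 0, 0]
    - [0, 0, 0, 0]

```text
t: 5.88
ee_pos: [479.0, 293.8, 25.4]
orientation: [-1.171, 1.273, -1.272]
ft_force: [-0.3, 0.8, -0.1]
width: 87.6
```

>>> arm_command:
  targets:
    - [0, 0, 0, 0]
    - [0, 0, 0, 0]
    - [0, 0, 0, 0]
    - [0, 0, 0, 0]
    - [0, 0, 0, 0]
    - [0, 0, 0, 0]
    - [0, 0, 0, 0]
    - [0, 0, 0, 0]
  gripper: 0

```text
t: 6.55
ee_pos: [480.1, 294.5, 27.4]
orientation: [-1.168, 1.272, -1.272]
ft_force: [0.0, -0.1, 0.3]
width: 37.9
```

Run:
```python
from h import *
plan([480,294.5,28],-1.655)
c=cam("wrist"); im=get_image("wrist"); cv2.imwrite("pics/6.png",cv2.resize(im,(800,600)))
for t,z in (("shelf_c",3),("shelf_hole",6),("shelf_pull",30)):
    for d in tip_of("wrist",t)[:2]: print(t,round(d["conf"],2),np.array(d["at"]),atz("wrist",d["at"],z,c))
```

```text
tcp [480.133 294.516  27.397] yaw -1.656 q [ 0.529  0.655  1.863 -0.     0.623  2.185] w 37.9 F [ 0.035 -0.06   0.327] t 6.55
R [[-0.085, 0.0, 0.996], [-0.996, 0.0, -0.085], [-0.0, -1.0, 0.0]]
shift tool [ 0.027 -0.603 -0.132] dyaw 0.001 (turn about tool y = -0.001 )
shelf_c 0.95 [356.6 238.3] [471.944 227.053   3.   ]
shelf_hole 0.68 [406.1 232.6] [472.739 192.206   6.   ]
shelf_pull 0.64 [251.2 259.4] [477.904 294.05   30.   ]
```

>>> arm_command:
  targets:
    - [0, 0, 0, 0]
    - [0, 0, 0, 0]
    - [0, 0, 0, 0]
    - [0, 0, 0, 0]
    - [0, 0, 0, 0]
    - [0, 0, 0, 0]
    - [0, 0, 0, 0]

```text
t: 7.33
ee_pos: [480.1, 294.5, 27.3]
orientation: [-1.168, 1.272, -1.272]
ft_force: [0.0, 0.3, -0.4]
width: 10.2
```

>>> arm_command:
  targets:
    - [0, -10, 0, 0]
    - [0, -20, 0, 0]
    - [0, -30, 0, 0]
    - [0, -40, 0, 0]
    - [0, -40, 0, 0]
    - [0, -40, 0, 0]
    - [0, -40, 0, 0]
    - [0, -30, 0, 0]
    - [0, -10, 0, 0]
    - [0, 0, 0, 0]

```text
t: 8.17
ee_pos: [481.1, 295.1, 290.5]
orientation: [-1.162, 1.27, -1.272]
ft_force: [-0.1, -0.0, -1.9]
width: 9.9
```

Run:
```python
from h import *
plan([520,-120,290],-1.06)
c=cam("wrist"); im=get_image("wrist")
for t,z in (("slot",203),("mouth",203)):
    for d in tip_of("wrist",t)[:2]: print(t,round(d["conf"],2),np.array(d["at"]),atz("wrist",d["at"],z,c))
```

```text
tcp [481.112 295.099 290.482] yaw -1.656 q [0.529 0.275 1.722 0.    1.138 2.185] w 9.9 F [-0.107 -0.027 -1.919] t 8.1667
R [[-0.085, 0.005, 0.996], [-0.996, 0.003, -0.085], [-0.003, -1.0, 0.005]]
shift tool [410.28   -0.57   74.094] dyaw 0.596 (turn about tool y = -0.596 )
```

>>> arm_command:
  targets:
    - [15, -4, 0.3, 0]
    - [30, -4, 0.5, 0]
    - [35, -4, 0.5, 0]
    - [35, -4, 0.5, 0]
    - [35, -4, 0.5, 0]
    - [35, -4, 0.5, 0]
    - [35, -4, 0.5, 0]
    - [35, -4, 0.5, 0]
    - [35, -4, 0.5, 0]
    - [25, -4, 0.5, 0]
    - [14, 0, 0, 0]
    - [0, 0, 0, -0.1]
    - [0, 0, 0, -0.1]
    - [0, 0, 0, -0.1]
    - [0, 0, 0, -0.1]
    - [0, 0, 0, -0.1]
    - [0, 0, 0, -0.1]
    - [0, 0, 0, 0]
    - [0, 0, 0, 0]

```text
t: 9.9
ee_pos: [455.9, -34.1, 325.9]
orientation: [-1.41, 0.827, -0.823]
ft_force: [1.0, 0.1, -2.2]
width: 9.9
```

Run:
```python
from h import *
plan([458,-33,330],-1.05)
c=cam("wrist"); im=get_image("wrist"); cv2.imwrite("pics/7.png",cv2.resize(im,(800,600)))
for t,z in (("slot",203),("mouth",203),("rack",0),("jar_c",42.5)):
    for d in tip_of("wrist",t)[:2]: print(t,round(d["conf"],2),np.array(d["at"]),atz("wrist",d["at"],z,c))
```

```text
tcp [455.874 -34.057 325.874] yaw -1.0593 q [-0.101  0.069  1.891 -0.     1.185  0.959] w 9.9 F [ 0.995  0.073 -2.212] t 9.9
R [[0.489, -0.003, 0.872], [-0.872, 0.0, 0.489], [-0.002, -1.0, -0.003]]
shift tool [ 0.112 -4.133  2.36 ] dyaw 0.0093 (turn about tool y = -0.0093 )
slot 0.83 [464. 189.] [ 578.093 -237.056  203.   ]
slot 0.33 [358.3 236.8] [ 470.972 -149.757  203.   ]
rack 0.62 [361.1 235.4] [ 441.631 -264.839    0.   ]
```

View pics/7.png

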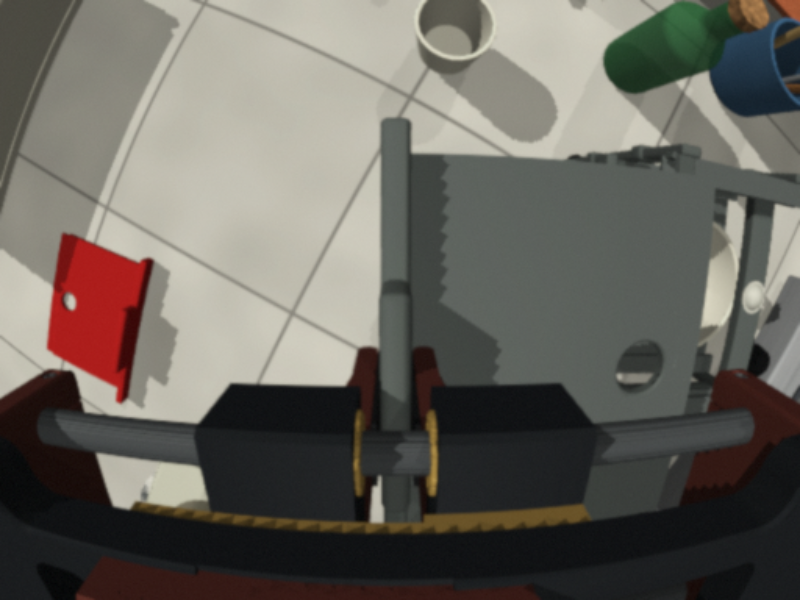

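>>> arm_command:
  targets:
    - [20, -8, 1.5, 0]
    - [30, -8, 2, 0]
    - [29, -8, 2, 0]
    - [0, 0, 0, 0.112]
    - [0, 0, 0, 0.112]
    - [0, 0, 0, 0.112]
    - [0, 0, 0, 0.112]
    - [0, 0, 0, 0.112]
    - [0, 0, 0, 0.112]
    - [0, 0, 0, 0.112]
    - [0, 0, 0, 0.112]
    - [0, 0, 0, 0.112]
    - [0, 0, 0, 0.112]
    - [0, 0, 0, 0.112]
    - [0, 0, 0, 0.112]
    - [0, 0, 0, 0]
    - [0, 0, 0, 0]
    - [0, 0, 0, 0]

```text
t: 11.65
ee_pos: [500.6, -99.7, 351.3]
orientation: [-0.698, 1.787, -1.787]
ft_force: [0.1, -0.5, -2.5]
width: 10.0
```

Run:
```python
from h import *
plan([458,-33,330],-1.05)
c=cam("wrist"); im=get_image("wrist"); cv2.imwrite("pics/8.png",cv2.resize(im,(800,600)));cv2.imwrite("pics/8raw.png",im)
np.savez("c8.npz",K=c[0],p=c[1],R=c[2])
for t,z in (("slot",203),("mouth",203),("rack",0),("jar_c",42.5)):
    for d in tip_of("wrist",t)[:2]: print(t,round(d["conf"],2),np.array(d["at"]),atz("wrist",d["at"],z,c))
```

```text
tcp [500.565 -99.744 351.266] yaw -2.3971 q [-0.22   0.133  1.759  0.     1.25   2.177] w 10.0 F [ 0.073 -0.53  -2.511] t 11.65
R [[-0.735, 0.0, 0.678], [-0.678, 0.0, -0.735], [-0.0, -1.0, -0.0]]
shift tool [-13.924  21.268 -77.926] dyaw 1.3471 (turn about tool y = -1.3471 )
slot 0.41 [409.3 233.6] [ 331.415 -187.286  203.   ]
```

View pics/8.png

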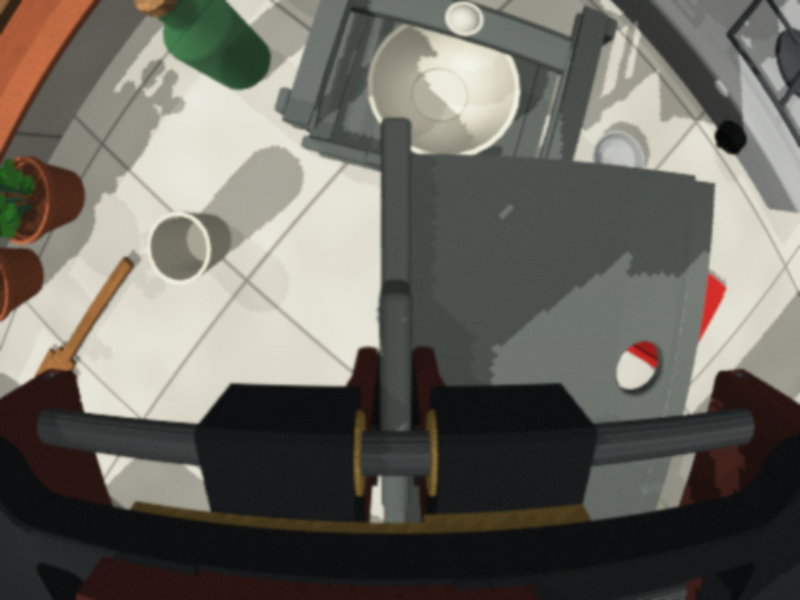

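>>> arm_command:
  targets:
    - [15, 0, 10, 0]
    - [25, 0, 18, 0]
    - [25, 0, 18, 0]
    - [25, 0, 18, 0]
    - [20, 0, 16, 0]
    - [0, 0, 0, 0]
    - [0, 0, 0, 0]
    - [0, 0, 0, 0]

```text
t: 12.57
ee_pos: [473.4, -232.7, 351.2]
orientation: [-0.695, 1.789, -1.788]
ft_force: [0.8, 0.4, -1.3]
width: 10.0
```

Run:
```python
from h import *
plan([458,-33,330],-1.05)
c=cam("wrist"); im=get_image("wrist"); cv2.imwrite("pics/9.png",cv2.resize(im[:260,40:390],(800,594),interpolation=2));cv2.imwrite("pics/9raw.png",im)
np.savez("c9.npz",K=c[0],p=c[1],R=c[2])
for t,z in (("slot",203),("mouth",203),("rack",0),("jar_c",42.5)):
    for d in tip_of("wrist",t)[:2]: print(t,round(d["conf"],2),np.array(d["at"]),atz("wrist",d["at"],z,c))
```

```text
tcp [ 473.421 -232.677  351.159] yaw -2.4002 q [-0.48   0.162  1.725  0.     1.255  1.92 ] w 10.0 F [ 0.785  0.414 -1.316] t 12.5667
R [[-0.738, -0.0, 0.675], [-0.675, 0.001, -0.738], [-0.0, -1.0, -0.001]]
shift tool [-123.466   21.279 -157.669] dyaw 1.3502 (turn about tool y = -1.3502 )
mouth 0.59 [161.4 182.7] [ 549.225 -176.282  203.   ]
jar_c 0.83 [194.8 243.7] [458.454 -73.473  42.5  ]
```

View pics/9.png

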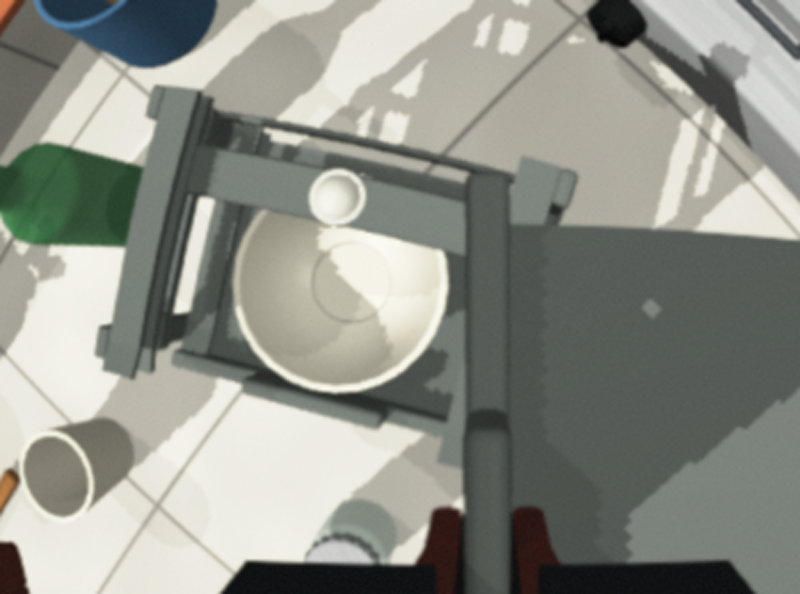

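Run:
```python
from h import *
f=np.load("c9.npz"); c=(f["K"],f["p"],f["R"]); print(c[1])
for n,u,z in (("dome",(338,197),204),("L out back",(163,90),217),("L out front",(105,372),217),("L in back",(203,92),217),("L in front",(137,377),217),("R in back",(520,157),217),("R out back",(560,168),217),("R front in",(440,463),217)):
    print(n,atz("wrist",np.array(u)/(800/350)+[40,0],z,c))
```

```text
[ 519.658 -283.953  495.5  ]
dome [ 591.735 -268.907  204.   ]
L out back [ 686.939 -256.384  217.   ]
L out front [ 626.29 -140.49  217.  ]
L in back [ 669.402 -266.884  217.   ]
L in front [ 611.323 -150.113  217.   ]
R in back [ 543.869 -330.975  217.   ]
R out back [ 528.982 -338.76   217.   ]
R front in [ 482.216 -214.029  217.   ]
```

Run:
```python
from h import *
f=np.load("c8.npz"); c=(f["K"],f["p"],f["R"]); T=np.array([500.565,-99.744,351.266]); yaw=-2.3971
ex=np.array([np.cos(yaw),np.sin(yaw),0]); ez=np.array([-np.sin(yaw),np.cos(yaw),0])
print("cam",(c[1]-T)@ex,(c[1]-T)@ez)
for n,u,z in (("hole",(638,366),330),("end",(396,119),344),("pull end",(396,289),366),("lead far",(714,184),330),("slab back far",(411,156),330)):
    P=atz("wrist",np.array(u)*.64,z,c)-T; print(n,P@ex,P@ez)
g=np.load("c9.npz");c=(g["K"],g["p"],g["R"])
for t,z in (("shelf_hole",330),("shelf_pull",354),("shelf_c",327)): 
    T=get_obs()["ee_pos"]
    for d in tip_of("wrist",t)[:1]: P=atz("wrist",d["at"],z,c)-T; print(t,d["conf"],P@ex,P@ez)
S=np.array([575.3,-237.8]);y=-1.093;dr=np.array([np.cos(y),np.sin(y)])
for k in (260,230,215,70): print(k,S-dr*k)
plan([*(S-dr*245),330],y)
```

```text
cam 0.48872662188772864 68.96138373326326
hole 103.50496984201428 1.0648032787349848
end 1.0097002857663426 92.88705307772676
pull end 0.8839692380585156 41.390809402084926
lead far 134.19273464265206 79.92686501851784
slab back far 6.313817080228802 81.72619011516457
shelf_hole 0.67 103.75420161656452 2.012244363548078
shelf_pull 0.95 0.4381274914692347 -1.0149700228383587
shelf_c 0.59 69.63517649522704 -0.8790154287313428
260 [455.746  -6.917]
230 [469.541 -33.558]
215 [476.438 -46.878]
70 [ 543.112 -175.639]
tcp [ 473.645 -232.574  351.337] yaw -2.3991 q [-0.479  0.162  1.725  0.     1.255  1.92 ] w 9.8 F [-0.09   0.34  -1.893] t 12.9667
R [[-0.737, 0.0, 0.676], [-0.676, -0.0, -0.737], [-0.0, -1.0, 0.0]]
shift tool [-135.454   21.331 -163.891] dyaw 1.3061 (turn about tool y = -1.3061 )
```

>>> arm_command:
  targets:
    - [-15, 0, -18, 0]
    - [-24, 0, -29.2, 0]
    - [-24, 0, -29.2, 0]
    - [-24, 0, -29.2, 0]
    - [-24, 0, -29.2, 0]
    - [-24.4, 0, -29.2, 0]
    - [0, 0, 0, -0.12]
    - [0, 0, 0, -0.12]
    - [0, 0, 0, -0.12]
    - [0, 0, 0, -0.12]
    - [0, 0, 0, -0.12]
    - [0, 0, 0, -0.12]
    - [0, 0, 0, -0.12]
    - [0, 0, 0, -0.12]
    - [0, 0, 0, -0.12]
    - [0, 0, 0, -0.12]
    - [0, 0, 0, -0.106]
    - [0, 0, 0, 0]
    - [0, 0, 0, 0]

```text
t: 14.55
ee_pos: [462.5, -20.5, 351.3]
orientation: [-1.397, 0.854, -0.853]
ft_force: [0.3, 0.0, -1.7]
width: 9.8
```

Run:
```python
from h import *
S=np.array([575.3,-237.8]);y=-1.093;dr=np.array([np.cos(y),np.sin(y)])
plan([*(S-dr*245),229],y)
```

```text
tcp [462.479 -20.546 351.315] yaw -1.097 q [-0.07   0.052  1.849  0.     1.24   1.027] w 9.8 F [ 0.294  0.033 -1.653] t 14.55
R [[0.456, -0.0, 0.89], [-0.89, 0.0, 0.456], [-0.0, -1.0, -0.0]]
shift tool [ -0.198 122.315   0.29 ] dyaw 0.004 (turn about tool y = -0.004 )
```

>>> arm_command:
  targets:
    - [0, 20, 0, -0.004]
    - [0, 35, 0, 0]
    - [0, 35, 0, 0]
    - [0, 22, 0, 0]
    - [0, 10.3, 0, 0]
    - [0, 0, 0, 0]
    - [0, 0, 0, 0]

```text
t: 15.13
ee_pos: [463.0, -20.7, 229.5]
orientation: [-1.399, 0.849, -0.849]
ft_force: [0.2, -0.6, -1.3]
width: 10.2
```

Run:
```python
from h import *
S=np.array([575.3,-237.8]);y=-1.093;dr=np.array([np.cos(y),np.sin(y)])
plan([*(S-dr*205),229],y)
c=cam("wrist"); im=get_image("wrist"); cv2.imwrite("pics/10.png",cv2.resize(im[60:320,230:512],(800,738))[:600]);
# predicted runner points
ey=np.array([-dr[1],dr[0]])
for n,a,b,z in (("dome",35,0,204),("L in front",-64,73,217),("L in back",70,73,217),("R in front",-64,-73,217)):
    p=proj("wrist",[*(S+dr*a+ey*b),z],c); print(n,p,(p-[230,60])*800/282)
b=get_image("scene"); cv2.imwrite("pics/11.png",cv2.resize(b[150:350,150:350],(600,600),interpolation=2))
```

```text
tcp [463.033 -20.695 229.481] yaw -1.0913 q [-0.07   0.199  1.985 -0.     0.958  1.021] w 10.2 F [ 0.168 -0.629 -1.259] t 15.1333
R [[0.461, 0.0, 0.887], [-0.887, -0.0, 0.461], [0.0, -1.0, 0.0]]
shift tool [39.414  0.484 -0.202] dyaw -0.0017 (turn about tool y = 0.0017 )
dome [547.082 221.474] [899.524 458.083]
L in front [508.11  133.594] [788.966 208.777]
L in back [584.003 149.998] [1004.264  255.314]
R in front [468.88 314.34] [677.675 721.531]
```

View pics/10.png

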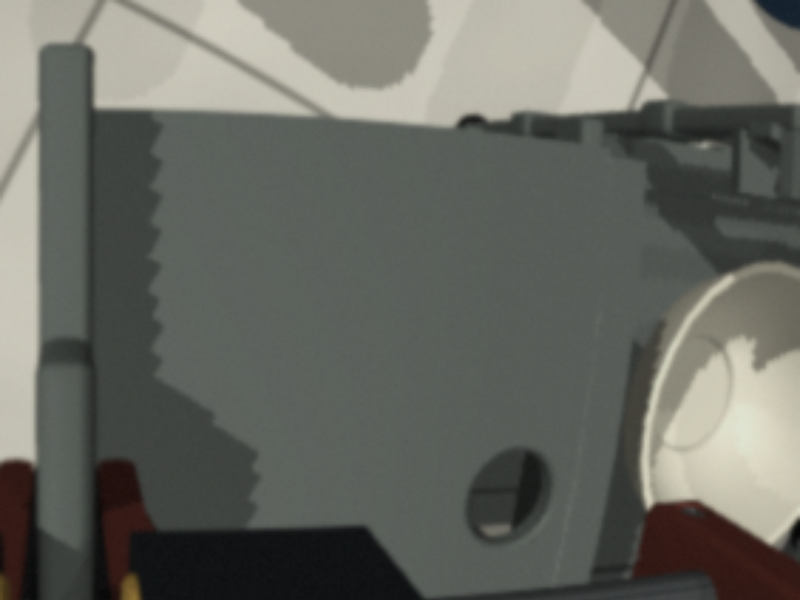

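>>> arm_command:
  targets:
    - [10, 0, 0, 0]
    - [10, 0, 0, 0]
    - [10, 0.4, 0, 0]
    - [8, 0, 0, 0]
    - [6, 0, 0, 0]
    - [6, 0, 0, 0]
    - [6, 0, 0, 0]
    - [0, 0, 0, 0]
    - [0, 0, 0, 0]

```text
t: 15.98
ee_pos: [488.7, -70.6, 228.6]
orientation: [-1.399, 0.848, -0.849]
ft_force: [0.6, 0.8, -2.5]
width: 9.9
```

Run:
```python
from h import *
S=np.array([575.3,-237.8]);y=-1.093;dr=np.array([np.cos(y),np.sin(y)])
plan([*(S-dr*70),229],y); print(get_obs()["moment"])
c=cam("wrist"); im=get_image("wrist"); cv2.imwrite("pics/12.png",cv2.resize(im[60:340,200:512],(800,718),interpolation=2)[:600]);
```

```text
tcp [488.713 -70.629 228.555] yaw -1.0902 q [-0.168  0.245  1.924 -0.     0.971  0.923] w 9.9 F [ 0.557  0.836 -2.541] t 15.9833
R [[0.462, 0.0, 0.887], [-0.887, -0.0, 0.462], [0.0, -1.0, 0.0]]
shift tool [118.264  -0.414  -0.308] dyaw -0.0028 (turn about tool y = 0.0028 )
[ 0.143 -0.174  0.179]
```

View pics/12.png

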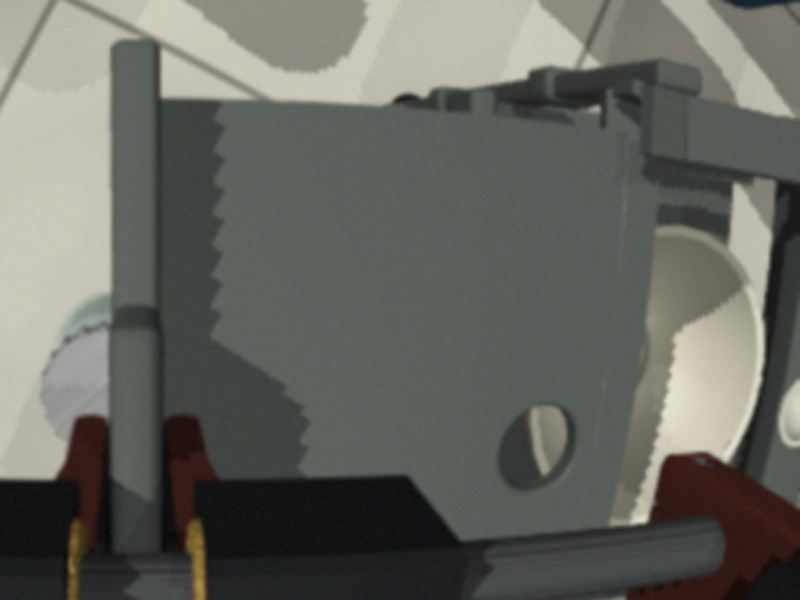

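>>> arm_command:
  targets:
    - [4, 0, 0, 0]
    - [4, 0, 0, 0]
    - [4, 0, 0, 0]
    - [4, 0, 0, 0]
    - [0, 0, 0, 0]

```text
t: 16.45
ee_pos: [497.0, -84.3, 228.9]
orientation: [-1.398, 0.846, -0.849]
ft_force: [4.1, 2.8, -1.5]
width: 9.6
```

>>> arm_command:
  targets:
    - [4, 0, 0, 0]
    - [4, 0, 0, 0]
    - [4, 0, 0, 0]
    - [4, 0, 0, 0]
    - [0, 0, 0, 0]

```text
t: 16.87
ee_pos: [504.6, -98.1, 228.9]
orientation: [-1.397, 0.846, -0.849]
ft_force: [3.9, 5.2, -1.9]
width: 9.9
```

Run:
```python
from h import *
S=np.array([575.3,-237.8]);y=-1.093;dr=np.array([np.cos(y),np.sin(y)])
plan([*(S-dr*70),229],y); print(get_obs()["moment"])
```

```text
tcp [504.557 -98.142 228.937] yaw -1.0895 q [-0.216  0.274  1.884  0.002  0.982  0.872] w 9.9 F [ 3.868  5.228 -1.862] t 16.8667
R [[0.463, 0.002, 0.886], [-0.886, 0.001, 0.463], [0.0, -1.0, 0.003]]
shift tool [86.542 -0.055 -1.7  ] dyaw -0.0035 (turn about tool y = 0.0035 )
[ 1.077 -0.829  0.425]
```

>>> arm_command:
  targets:
    - [0, 0, 1, 0]
    - [0, 0, 1, 0]
    - [0, 0, 0, 0]
    - [0, 0, 0, 0]

```text
t: 17.2
ee_pos: [505.2, -97.8, 228.7]
orientation: [-1.399, 0.848, -0.848]
ft_force: [3.1, 1.7, -1.5]
width: 9.8
```

>>> arm_command:
  targets:
    - [4, 0, 0, 0]
    - [4, 0, 0, 0]
    - [4, 0, 0, 0]
    - [4, 0, 0, 0]
    - [0, 0, 0, 0]

```text
t: 17.62
ee_pos: [512.8, -111.8, 228.6]
orientation: [-1.398, 0.849, -0.848]
ft_force: [3.1, 2.5, -0.8]
width: 10.1
```

Run:
```python
from h import *
S=np.array([575.3,-237.8]);y=-1.093;dr=np.array([np.cos(y),np.sin(y)])
plan([*(S-dr*70),229],y); o=get_obs();Rm=R.from_rotvec(o["orientation"]).as_matrix(); print("F,M tool",Rm.T@o["ft_force"],Rm.T@o["moment"])
```

```text
tcp [ 512.823 -111.816  228.583] yaw -1.0907 q [-0.238  0.291  1.86   0.001  0.991  0.852] w 10.1 F [ 3.09   2.482 -0.792] t 17.6167
R [[0.462, 0.0, 0.887], [-0.887, 0.001, 0.462], [-0.001, -1.0, 0.001]]
shift tool [70.597 -0.475 -2.615] dyaw -0.0023 (turn about tool y = 0.0023 )
F,M tool [-0.774  0.796  3.887] [ 0.881 -0.255  0.331]
```

>>> arm_command:
  targets:
    - [0, 0, 1.2, 0]
    - [0, 0, 0, 0]
    - [4, 0, 0, 0]
    - [4, 0, 0, 0]
    - [4, 0, 0, 0]
    - [4, 0, 0, 0]
    - [4, 0, 0, 0]
    - [0, 0, 0, 0]

```text
t: 18.28
ee_pos: [523.0, -130.1, 228.5]
orientation: [-1.399, 0.849, -0.849]
ft_force: [-0.6, 0.1, -1.3]
width: 9.9
```

```bash
cat > s.py <<'E'
from h import *
S=np.array([575.3,-237.8]);y=-1.093;dr=np.array([np.cos(y),np.sin(y)])
plan([*(S-dr*70),229],y); o=get_obs();Rm=R.from_rotvec(o["orientation"]).as_matrix(); print("F,M tool",Rm.T@o["ft_force"],Rm.T@o["moment"])
E
python3 s.py
```

```text
tcp [ 522.969 -130.057  228.505] yaw -1.0906 q [-0.266  0.312  1.83  -0.001  1.     0.825] w 9.9 F [-0.624  0.08  -1.34 ] t 18.2833
R [[0.462, -0.0, 0.887], [-0.887, -0.0, 0.462], [0.0, -1.0, -0.0]]
shift tool [49.732 -0.478 -3.192] dyaw -0.0024 (turn about tool y = 0.0024 )
F,M tool [-0.36   1.34  -0.516] [ 0.054 -0.044  0.096]
```

>>> arm_command:
  targets:
    - [4, 0, 0, 0]
    - [4, 0, 0, 0]
    - [4, 0, 0, 0]
    - [4, 0, 0, 0]
    - [4, 0, 0, 0]
    - [0, 0, 0, 0]

```text
t: 18.78
ee_pos: [532.6, -147.7, 228.8]
orientation: [-1.399, 0.848, -0.849]
ft_force: [-0.7, -1.0, -0.3]
width: 9.7
```

```bash
python3 s.py
```

```text
tcp [ 532.562 -147.677  228.791] yaw -1.0903 q [-0.292  0.331  1.801 -0.     1.009  0.799] w 9.7 F [-0.711 -0.999 -0.324] t 18.7833
R [[0.462, 0.001, 0.887], [-0.887, -0.001, 0.462], [0.001, -1.0, 0.0]]
shift tool [29.673 -0.184 -3.568] dyaw -0.0027 (turn about tool y = 0.0027 )
F,M tool [ 0.557  0.324 -1.093] [-0.053 -0.004 -0.146]
```

>>> arm_command:
  targets:
    - [4, 0, 0, 0]
    - [4, 0, 0, 0]
    - [4, 0, 0, 0]
    - [4, 0, 0, 0]
    - [4, 0, 0, 0]
    - [0, 0, 0, 0]

```text
t: 19.28
ee_pos: [542.2, -165.8, 228.9]
orientation: [-1.399, 0.847, -0.85]
ft_force: [1.4, -2.5, -0.7]
width: 9.8
```

```bash
python3 s.py
```

```text
tcp [ 542.212 -165.829  228.89 ] yaw -1.0902 q [-0.317  0.351  1.77  -0.001  1.018  0.773] w 9.8 F [ 1.438 -2.487 -0.727] t 19.2833
R [[0.462, 0.002, 0.887], [-0.887, -0.001, 0.462], [0.002, -1.0, 0.001]]
shift tool [ 9.115 -0.094 -3.737] dyaw -0.0028 (turn about tool y = 0.0028 )
F,M tool [2.869 0.734 0.125] [-0.043  0.012 -0.59 ]
```

>>> arm_command:
  targets:
    - [2, 0, 0, 0]
    - [2, 0, 0, 0]
    - [2, 0, 0, 0]
    - [1, 0, 0, 0]
    - [0, 0, 0, 0]

```text
t: 19.7
ee_pos: [544.2, -170.8, 228.2]
orientation: [-1.399, 0.849, -0.848]
ft_force: [-0.5, -1.1, -1.2]
width: 9.7
```

```bash
python3 s.py
```

```text
tcp [ 544.208 -170.783  228.216] yaw -1.0902 q [-0.325  0.358  1.762  0.     1.023  0.765] w 9.7 F [-0.494 -1.053 -1.176] t 19.7
R [[0.462, -0.001, 0.887], [-0.887, 0.0, 0.462], [-0.001, -1.0, -0.001]]
shift tool [ 3.799 -0.785 -3.218] dyaw -0.0028 (turn about tool y = 0.0028 )
F,M tool [ 0.706  1.176 -0.924] [ 0.033 -0.068  0.084]
```

>>> arm_command:
  targets:
    - [1, 0, 0, 0]
    - [1, 0, 0, 0]
    - [1, 0, 0, 0]
    - [0, 0, 0, 0]
    - [0, 0, 0, 0]

```text
t: 20.12
ee_pos: [545.4, -172.9, 228.3]
orientation: [-1.399, 0.85, -0.847]
ft_force: [-1.9, 3.9, -1.8]
width: 10.1
```

```bash
python3 s.py
```

```text
tcp [ 545.434 -172.945  228.349] yaw -1.0904 q [-0.328  0.36   1.757  0.001  1.025  0.762] w 10.1 F [-1.881  3.869 -1.792] t 20.1167
R [[0.462, -0.001, 0.887], [-0.887, 0.001, 0.462], [-0.001, -1.0, -0.0]]
shift tool [ 1.315 -0.652 -3.304] dyaw -0.0026 (turn about tool y = 0.0026 )
F,M tool [-4.298  1.798  0.121] [0.035 0.347 0.832]
```

>>> arm_command:
  targets:
    - [1, 0, 0, 0]
    - [1, 0, 0, 0]
    - [0, 0, 0, 0]
    - [0, 0, 0, 0]

```text
t: 20.45
ee_pos: [545.6, -173.2, 228.3]
orientation: [-1.397, 0.852, -0.845]
ft_force: [-3.8, 11.0, 2.2]
width: 10.2
```

```bash
python3 s.py
python3 - <<'E'
from h import *
c=cam("wrist"); im=get_image("wrist"); im2=get_image("scene")
z=0.3+228.3-27.3
for d in tip_of("wrist","shelf_hole")[:2]: print(d["conf"],d["at"],atz("wrist",d["at"],z+6,c))
a=cv2.resize(im[100:360,220:512],(440,392),interpolation=2); b=cv2.resize(im2[200:290,170:290],(523,392),interpolation=2)
cv2.imwrite("pics/13.png",np.hstack([a,b])[:, :963] if 0 else cv2.resize(np.hstack([a,b]),(800,326)))
E
```

```text
tcp [ 545.564 -173.213  228.284] yaw -1.0906 q [-0.33   0.362  1.755  0.003  1.029  0.759] w 10.2 F [-3.805 10.986  2.167] t 20.45
R [[0.462, -0.003, 0.887], [-0.887, 0.004, 0.462], [-0.005, -1.0, -0.001]]
shift tool [ 1.015 -0.718 -3.296] dyaw -0.0024 (turn about tool y = 0.0024 )
F,M tool [-11.512  -2.113   1.699] [0.253 0.348 2.098]
0.74 [148.4, 206.0] [ 534.187 -109.786  207.3  ]
0.69 [407.6, 234.8] [ 592.614 -265.541  207.3  ]
```

View pics/13.png

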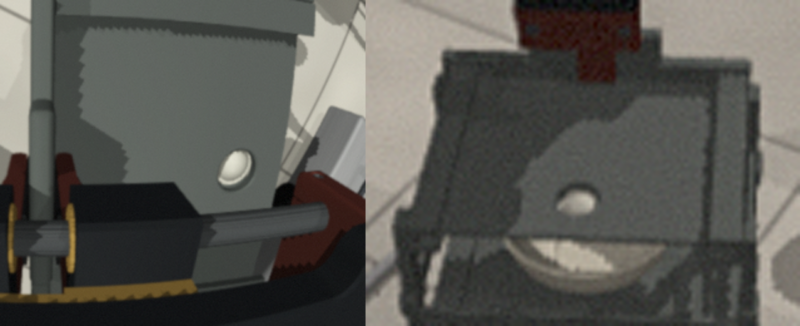

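>>> arm_command:
  targets:
    - [-1, 0, 0, 0]
    - [-1, 0, 0, 0]
    - [0, 0, 0, 0]
    - [0, 0, 0, 0]

```text
t: 20.93
ee_pos: [545.5, -173.0, 228.4]
orientation: [-1.399, 0.849, -0.847]
ft_force: [-2.6, 5.3, -1.3]
width: 10.0
```

>>> arm_command:
  targets:
    - [0, 0, 0, 0]
    - [0, 0, 0, 0]
    - [0, 0, 0, 0]
    - [0, 0, 0, 0]
    - [0, 0, 0, 0]
    - [0, 0, 0, 0]
    - [0, 0, 0, 0]
    - [0, 0, 0, 0]
  gripper: 55

```text
t: 21.6
ee_pos: [545.9, -173.5, 228.6]
orientation: [-1.399, 0.848, -0.848]
ft_force: [-0.2, 0.1, 0.0]
width: 48.5
```

```bash
python3 s.py
python3 - <<'E'
from h import *
c=cam("wrist"); im=get_image("wrist")
for d in tip_of("wrist","shelf_hole")[:2]: print(d["conf"],d["at"],atz("wrist",d["at"],207,c))
cv2.imwrite("pics/14.png",cv2.resize(im[100:360,220:512],(800,712),interpolation=2)[:600])
E
```

```text
tcp [ 545.89  -173.525  228.599] yaw -1.09 q [-0.329  0.36   1.757 -0.     1.024  0.761] w 48.5 F [-0.224  0.088  0.025] t 21.6
R [[0.463, 0.0, 0.887], [-0.887, -0.0, 0.463], [0.0, -1.0, 0.0]]
shift tool [ 0.591 -0.401 -3.44 ] dyaw -0.003 (turn about tool y = 0.003 )
F,M tool [-0.182 -0.025 -0.158] [-0.039 -0.019 -0.039]
0.62 [404.5, 233.7] [ 592.538 -264.009  207.   ]
```

>>> arm_command:
  targets:
    - [0, -10, 0, 0]
    - [0, -25, 0, 0]
    - [0, -35, 0, 0]
    - [-25, 0, -6, 0]
    - [-35, 0, -8.5, 0]
    - [-35, 0, -8.5, 0]
    - [-32, 0, -8, 0]
    - [0, 0, 0, -0.12]
    - [0, 0, 0, -0.12]
    - [0, 0, 0, -0.12]
    - [0, 0, 0, -0.12]
    - [0, 0, 0, -0.12]
    - [0, 0, 0, -0.12]
    - [0, 0, 0, -0.12]
    - [0, 0, 0, -0.12]
    - [0, 0, 0, -0.12]
    - [0, 0, 0, -0.12]
    - [0, 0, 0, -0.12]
    - [0, 0, 0, -0.12]
    - [0, 0, 0, -0.12]
  gripper: 100

```text
t: 23.37
ee_pos: [459.8, -75.2, 299.4]
orientation: [-1.539, -0.374, 0.373]
ft_force: [0.4, 0.9, -0.4]
width: 87.6
```

>>> arm_command:
  targets:
    - [0, 0, 0, 0]
    - [0, 0, 0, 0]

```text
t: 23.53
ee_pos: [459.7, -75.2, 299.1]
orientation: [-1.54, -0.366, 0.365]
ft_force: [0.5, -0.3, -0.5]
width: 87.9
```

Run:
```python
from h import *
plan([458.5,-73.5,230],0.48)
c=cam("wrist"); im=get_image("wrist"); cv2.imwrite("pics/15.png",cv2.resize(im,(800,600)))
for d in tip_of("wrist","jar_c")[:2]: print(d["conf"],d["at"],atz("wrist",d["at"],42.5,c))
for d in silhouettes("wrist","jar_c")[:2]:
    m=d["pixels"]; v,u=np.nonzero(m); print(d["conf"],d["at"],m.sum(),u.min(),u.max(),v.min(),v.max())
```

```text
tcp [459.745 -75.226 299.143] yaw 0.4664 q [-0.188  0.111  1.909 -0.     1.121 -0.654] w 87.9 F [ 0.472 -0.295 -0.537] t 23.5333
R [[0.893, 0.001, -0.45], [0.45, -0.0, 0.893], [0.001, -1.0, -0.0]]
shift tool [-0.372 69.142  2.132] dyaw 0.0136 (turn about tool y = -0.0136 )
0.57 [257.8, 173.6] [467.603 -76.181  42.5  ]
0.85 [257.6, 176.7] 1657 234 277 148 196
```

View pics/15.png

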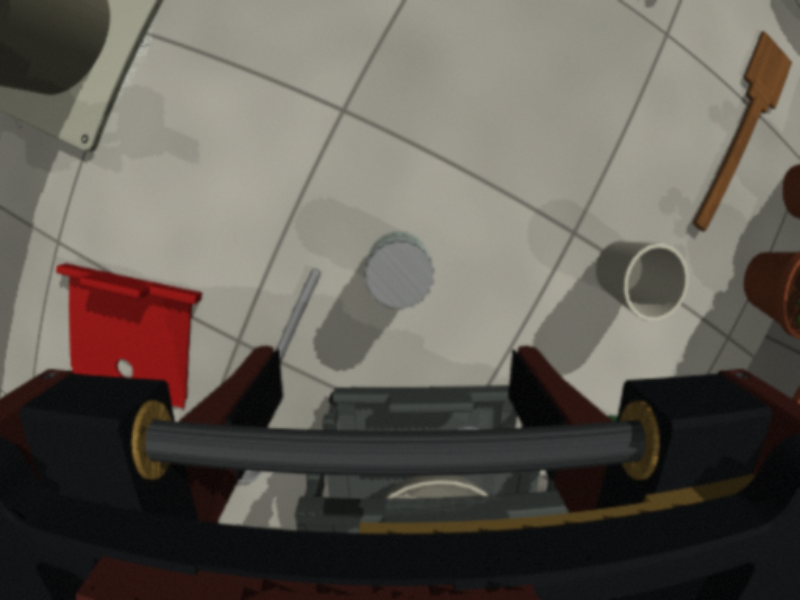

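Run:
```python
from h import *
c=cam("wrist")
for u in ((390,490),(440,485),(490,490)): print(u,atz("wrist",np.array(u)*.64,207,c),atz("wrist",np.array(u)*.64,125,c))
S=np.array([577.8,-235.1]);y=-1.0905;dr=np.array([np.cos(y),np.sin(y)]);ey=np.array([-dr[1],dr[0]])
b=get_image("scene"); old=cv2.resize(cv2.imread("pics/2.png"),(512,384)); t=get_image("top"); oldt=cv2.resize(cv2.imread("pics/1.png"),(512,384))
for a,w in ((-70,0),(-50,30),(-30,0),(0,0),(0,40),(0,-40),(20,20),(35,0),(50,20)):
    P=[*(S+dr*a+ey*w),206]; p=proj("scene",P).round().astype(int); q=proj("top",P).round().astype(int)
    print(a,w,p,"scene now",b[p[1],p[0]],"old",old[p[1],p[0]],"| top",q,t[q[1],q[0]],"old",oldt[q[1],q[0]])
for n in ("scene","top"):
    for d in tip_of(n,"shelf_c")[:3]: print(n,d["conf"],d["at"],atz(n,d["at"],203))
    for d in tip_of(n,"shelf_hole")[:3]: print(n,"hole",d["conf"],d["at"],atz(n,d["at"],206))
```

```text
(390, 490) [ 506.815 -176.383  207.   ] [ 533.468 -231.853  125.   ]
(440, 485) [ 532.828 -159.338  207.   ] [ 568.51  -208.891  125.   ]
(490, 490) [ 563.941 -149.847  207.   ] [ 610.423 -196.106  125.   ]
-70 0 [234 220] scene now [52 53 54] old [129 129 131] | top [307 185] [55 63 65] old [55 59 60]
-50 30 [247 227] scene now [80 85 84] old [151 163 170] | top [308 173] [54 56 54] old [73 81 87]
-30 0 [233 233] scene now [75 79 78] old [71 72 74] | top [318 178] [44 44 43] old [78 87 93]
0 0 [231 242] scene now [88 91 87] old [110 120 127] | top [327 174] [59 60 58] old [121 135 144]
0 40 [250 243] scene now [88 91 91] old [57 59 59] | top [320 162] [56 57 54] old [66 74 80]
0 -40 [212 242] scene now [84 85 86] old [138 149 154] | top [334 185] [57 58 56] old [111 124 134]
20 20 [240 249] scene now [85 87 87] old [107 119 124] | top [329 165] [57 57 55] old [56 62 65]
35 0 [229 254] scene now [161 174 181] old [150 162 166] | top [337 168] [122 131 137] old [119 129 135]
50 20 [239 260] scene now [87 90 89] old [77 81 78] | top [338 160] [60 61 59] old [55 58 61]
scene 0.86 [112.4, 264.4] [ 409.561 -402.806  203.   ]
scene 0.63 [227.1, 245.5] [ 574.305 -245.16   203.   ]
scene 0.6 [225.9, 167.4] [405.564   2.626 203.   ]
scene hole 0.77 [230.5, 164.1] [409.824  18.487 206.   ]
scene hole 0.66 [103.1, 274.1] [ 415.945 -431.811  206.   ]
scene hole 0.6 [226.4, 255.8] [ 591.508 -273.275  206.   ]
top 0.95 [168.8, 290.7] [246.51  240.095 203.   ]
top 0.77 [329.4, 176.6] [ 569.299 -242.469  203.   ]
top hole 0.89 [345.9, 283.1] [ 253.373 -275.928  206.   ]
top hole 0.82 [343.3, 165.1] [ 602.67  -285.323  206.   ]
top hole 0.75 [161.2, 292.4] [242.583 261.529 206.   ]
```

Run:
```python
from h import *
c=cam("wrist")
for u in ((400,272),(366,272),(434,272),(400,308)): print(u,atz("wrist",np.array(u)*.64,85,c))
J=atz("wrist",np.array((400,272))*.64,85,c)
plan([J[0],J[1],42],0.48)
```

```text
(400, 272) [461.544 -71.241  85.   ]
(366, 272) [437.787 -83.219  85.   ]
(434, 272) [485.29  -59.155  85.   ]
(400, 308) [474.718 -97.138  85.   ]
tcp [459.625 -75.2   298.587] yaw 0.4694 q [-0.188  0.112  1.909  0.     1.121 -0.657] w 87.8 F [-0.424 -0.022  0.091] t 23.9833
R [[0.892, -0.0, -0.452], [0.452, 0.0, 0.892], [-0.0, -1.0, 0.0]]
shift tool [  3.506 256.587   2.654] dyaw 0.0106 (turn about tool y = -0.0106 )
```

>>> arm_command:
  targets:
    - [1.7, 20, 1.3, -0.01]
    - [1.7, 35, 1.3, 0]
    - [0, 40, 0, 0]
    - [0, 40, 0, 0]
    - [0, 40, 0, 0]
    - [0, 30, 0, 0]
    - [0, 25, 0, 0]
    - [0, 18, 0, 0]
    - [0, 12.6, 0, 0]
    - [0, 0, 0, 0]
    - [0, 0, 0, 0]

```text
t: 24.9
ee_pos: [461.2, -71.3, 37.6]
orientation: [-1.537, -0.375, 0.377]
ft_force: [-0.1, 0.3, 0.1]
width: 87.6
```

>>> arm_command:
  targets:
    - [0, 0, 0, 0]
    - [0, 0, 0, 0]
    - [0, 0, 0, 0]
    - [0, 0, 0, 0]
    - [0, 0, 0, 0]
    - [0, 0, 0, 0]
    - [0, 0, 0, 0]
    - [0, 0, 0, 0]
    - [0, 0, 0, 0]
  gripper: 0

```text
t: 25.65
ee_pos: [461.8, -71.4, 38.6]
orientation: [-1.538, -0.377, 0.376]
ft_force: [-1.3, 0.6, 7.1]
width: 57.9
```

Run:
```python
from h import *
plan([461.5,-71.3,38],0.48)
```

```text
tcp [461.773 -71.396  38.566] yaw 0.4801 q [-0.179  0.553  2.074 -0.     0.513 -0.659] w 57.9 F [-1.256  0.606  7.103] t 25.65
R [[0.887, 0.001, -0.462], [0.462, -0.0, 0.887], [0.001, -1.0, -0.001]]
shift tool [-0.198  0.566  0.211] dyaw -0.0001 (turn about tool y = 0.0001 )
```

>>> arm_command:
  targets:
    - [0, -5, 0, 0]
    - [0, -10, 0, 0]
    - [0, -20, 0, 0]
    - [0, -30, 0, 0]
    - [0, -35, 0, 0]
    - [0, -35, 0, 0]
    - [0, -35, 0, 0]
    - [0, -35, 0, 0]
    - [0, -30, 0, 0]
    - [0, -20, 0, 0]
    - [0, -10, 0, 0]
    - [0, 0, 0, 0]
    - [0, 0, 0, 0]

```text
t: 26.73
ee_pos: [460.9, -71.3, 302.6]
orientation: [-1.538, -0.376, 0.376]
ft_force: [0.1, -0.8, -2.4]
width: 57.6
```

Run:
```python
from h import *
plan([577.8,-235.1,303],0.48)
```

```text
tcp [460.901 -71.256 302.606] yaw 0.4799 q [-0.179  0.108  1.903  0.     1.13  -0.659] w 57.6 F [ 0.124 -0.758 -2.391] t 26.7333
R [[0.887, -0.0, -0.462], [0.462, 0.0, 0.887], [-0.0, -1.0, 0.0]]
shift tool [  28.039   -0.435 -199.309] dyaw 0.0001 (turn about tool y = -0.0001 )
```

>>> arm_command:
  targets:
    - [0.7, 0, -5, 0]
    - [1.4, 0, -10, 0]
    - [2.1, 0, -15, 0]
    - [2.8, 0, -20, 0]
    - [2.8, 0, -20, 0]
    - [2.8, 0, -20, 0]
    - [2.8, 0, -20, 0]
    - [2.8, 0, -20, 0]
    - [2.8, 0, -20, 0]
    - [2.8, 0, -20, 0]
    - [2.1, 0, -15, 0]
    - [1.4, 0, -10, 0]
    - [0.7, 0, -4.3, 0]
    - [0, 0, 0, 0]
    - [0, 0, 0, 0]

```text
t: 27.98
ee_pos: [578.0, -235.1, 302.3]
orientation: [-1.537, -0.375, 0.377]
ft_force: [-0.7, 0.2, -1.7]
width: 57.7
```

>>> arm_command:
  targets:
    - [0, 5, 0, 0]
    - [0, 10, 0, 0]
    - [0, 10, 0, 0]
    - [0, 10, 0, 0]
    - [0, 8, 0, 0]
    - [0, 6, 0, 0]
    - [0, 4, 0, 0]
    - [0, 2, 0, 0]
    - [0, 0, 0, 0]
    - [0, 0, 0, 0]

```text
t: 28.82
ee_pos: [578.5, -235.3, 248.2]
orientation: [-1.538, -0.377, 0.376]
ft_force: [0.2, 0.6, -1.9]
width: 57.5
```

Run:
```python
from h import *
plan([577.8,-235.1,244.5],0.48)
c=cam("wrist"); get_image("wrist"); 
for d in tip_of("wrist","shelf_pull")[:2]: print(d["conf"],d["at"],atz("wrist",d["at"],230,c))
```

```text
tcp [ 578.535 -235.292  248.201] yaw 0.48 q [-0.405  0.413  1.624 -0.     1.104 -0.885] w 57.5 F [ 0.201  0.552 -1.906] t 28.8167
R [[0.887, 0.0, -0.462], [0.462, -0.0, 0.887], [0.0, -1.0, -0.0]]
shift tool [-0.565  3.701  0.511] dyaw 0.0 (turn about tool y = -0.0 )
0.74 [248.2, 119.6] [ 545.18  -176.957  230.   ]
0.59 [31.6, 56.8] [ 392.129 -196.475  230.   ]
```

>>> arm_command:
  targets:
    - [0, 1, 0, 0]
    - [0, 1, 0, 0]
    - [0, 0.5, 0, 0]
    - [0, 0, 0, 0]

```text
t: 29.25
ee_pos: [578.3, -235.2, 245.4]
orientation: [-1.538, -0.376, 0.376]
ft_force: [-0.2, 0.1, -1.3]
width: 57.6
```

>>> arm_command:
  targets:
    - [0, 0.5, 0, 0]
    - [0, 0.3, 0, 0]
    - [0, 0, 0, 0]
    - [0, 0, 0, 0]

```text
t: 29.58
ee_pos: [578.3, -235.2, 244.7]
orientation: [-1.538, -0.376, 0.376]
ft_force: [-0.3, 0.9, -1.6]
width: 57.4
```

>>> arm_command:
  targets:
    - [0, 0.5, 0, 0]
    - [0, 0, 0, 0]
    - [0, 0, 0, 0]

```text
t: 29.83
ee_pos: [578.4, -235.2, 244.7]
orientation: [-1.538, -0.377, 0.376]
ft_force: [-3.3, 0.7, 3.4]
width: 57.8
```

>>> arm_command:
  targets:
    - [0, 0, 0, 0]
    - [0, 0, 0, 0]
    - [0, 0, 0, 0]
    - [0, 0, 0, 0]
    - [0, 0, 0, 0]
    - [0, 0, 0, 0]
    - [0, 0, 0, 0]
    - [0, 0, 0, 0]
  gripper: 100

```text
t: 30.5
ee_pos: [578.3, -235.2, 244.2]
orientation: [-1.538, -0.376, 0.376]
ft_force: [0.5, 0.1, -0.7]
width: 87.9
```

>>> arm_command:
  targets:
    - [0, -3, 0, 0]
    - [0, -8, 0, 0]
    - [0, -15, 0, 0]
    - [0, -25, 0, 0]
    - [0, -35, 0, 0]
    - [0, -35, 0, 0]
    - [0, -30, 0, 0]
    - [0, -10, 0, 0]
    - [0, 0, 0, 0]
    - [0, 0, 0, 0]
    - [0, 0, 0, 0]

```text
t: 31.42
ee_pos: [577.5, -234.8, 403.0]
orientation: [-1.536, -0.374, 0.378]
ft_force: [0.1, -0.3, -0.5]
width: 88.1
```

Run:
```python
from h import *
plan([577.8,-235.1,244.5],0.48)
for n in ("wrist","scene","top"):
    get_image(n); c=cam(n)
    for t,z in (("jar_c",248.5),("shelf_hole",206),("shelf_pull",230)):
        for d in tip_of(n,t)[:3]:
            P=atz(n,d["at"],z,c)
            if np.hypot(P[0]-577,P[1]+235)<120: print(n,t,round(d["conf"],2),np.array(d["at"]),P)
S=np.array([577.8,-235.1,206]);print("expected hole",S+35*np.array([.462,-.887,0]),"pull",S-70*np.array([.462,-.887,0]))
```

```text
tcp [ 577.513 -234.813  403.032] yaw 0.4801 q [-0.405  0.286  1.451 -0.     1.407 -0.885] w 88.1 F [ 0.121 -0.302 -0.512] t 31.4167
R [[0.887, -0.003, -0.462], [0.462, 0.001, 0.887], [-0.002, -1.0, 0.003]]
shift tool [  0.451 158.53   -0.788] dyaw -0.0001 (turn about tool y = 0.0001 )
wrist shelf_pull 0.68 [250.7 121.5] [ 543.936 -176.733  230.   ]
scene jar_c 0.71 [231.7 226.1] [ 579.549 -232.625  248.5  ]
scene jar_c 0.53 [227.  256.9] [ 619.719 -310.     248.5  ]
scene shelf_hole 0.68 [229.9 255.8] [ 597.547 -269.77   206.   ]
scene shelf_pull 0.79 [233.6 214.6] [ 549.856 -180.973  230.   ]
top jar_c 0.57 [329.  172.8] [ 573.441 -232.92   248.5  ]
top shelf_hole 0.83 [337.7 168.2] [ 593.664 -268.008  206.   ]
top shelf_pull 0.73 [308.8 186.7] [ 536.763 -175.327  230.   ]
expected hole [ 593.97  -266.145  206.   ] pull [ 545.46 -173.01  206.  ]
```

Run:
```python
from h import *
im=get_image("scene"); print("hole px",im[252:258,226:233].mean(axis=2).round(0).astype(int).tolist())
for d in silhouettes("scene","jar_c")[:1]:
    v,u=np.nonzero(d["pixels"]); print("jar px",d["at"],u.min(),u.max(),v.min(),v.max(), proj("scene",[577.8,-235.1,206]),proj("scene",[577.8,-235.1,291]))
close_job()
```

```text
hole px [[56, 83, 90, 82, 76, 76, 66], [90, 110, 117, 104, 97, 97, 73], [107, 118, 116, 112, 112, 108, 98], [115, 121, 123, 122, 118, 112, 107], [126, 131, 129, 123, 127, 118, 116], [129, 137, 135, 130, 126, 126, 109]]
jar px [231.9, 227.5] 216 245 203 252 [231.136 242.122] [229.409 209.937]
the job is handed in; nothing more can be done
```

The grey shelf is back in the top runners and the jar stands on it at its middle. The job was handed in at about 31.7 s on the robot clock, with no verdict reported.

- **Shelf:** I pushed it in until it hit its stop: about 11 N, and only 0.3 mm of travel for the last 2 mm commanded. The picture then showed the white catch dome up and centred in the hole. On the way in it rubbed one side wall at about 6 N. I shifted it sideways by about 3 mm and the force went away.
- **Jar:** I gripped it, carried it upright and lowered it in small steps until it pressed on the shelf with about 3 N. Then I let go and lifted the gripper about 158 mm clear.
- **Last checks:** The scene and top cameras put the jar within about 5 mm of the shelf's centre. Its outline in the scene picture fits an upright jar there. They put the shelf's hole within about 5 mm of where it should be. The wrist force read zero within noise.
- **Weaker points:** The top camera's estimate of the shelf's pull was about 9 mm off; the wrist and scene cameras were within about 4 mm and 9 mm. My picture views were used up by then, so the final state was checked by numbers only. The dome area in the last scene picture was bright in part but dimmer than before, probably from the jar's shadow; the earlier dome picture is the better evidence that the catch is up.

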